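# Open the sample carousel at the marked compartment and load the bottle

## Robot

A 6-joint arm with a two-finger parallel gripper is mounted at the origin on a cart in front of the work surface, level with it; the furniture and walls round the work are solid. World frame = base frame: x ahead of the robot, y to its left, z up, the work surface at z = 0. Lengths are in mm, angles in rad, forces in N, time in s.
With the tool pointing down it reaches from about 275 to 1000 mm from the base axis. Payload 8.4 kg.
Tool frame: the origin (TCP) lies at the very end of the fingers, on their centre line; the grasp point (between the pads) lies 19 mm behind it; z points along the fingers, y is the line along which they close (so a half turn about z gives the same grasp; the last joint's range is limited). The gripper opens to 85 mm and grips with 20 to 120 N. Pads are 22 mm wide; open, the fingers measure 114 mm over their backs; the gripper's body (76 mm by 85 mm) begins 54 mm behind the grasp point. The pads swing forward as they close: fully open they stand 13 mm farther back than shut.
Start: joints at [1.295, 0.353, 1.633, -0, 1.155, -0.002], TCP at [168.993, 601.722, 231.281] pointing down, gripper open.
Joint ranges: [-2.63, 2.63], [-0.92, 2.1], [0.06, 2.66], [-1.3, 4.44], [0, 2.69], [-3.02, 3.02]. Speed limits (rad/s): [2.22, 2.22, 2.79, 3.14, 3.14, 3.14].

## Interface

Orientations are given as [roll, pitch, yaw] about the fixed x, y, z axes, in that order (R = Rz(yaw) Ry(pitch) Rx(roll)).
In Python, from rig import sensors, grab_frame, camera_params, order gives the robot as it stands. The module is installed in compiled form; this text tells all that it offers.
- The arm moves only by the tool move_arm, never from a script. Its argument "motion" is a list of rows, each a list of 7 numbers: the turn, a rotation vector about the tool's x, y, z in a scale on which 1.0 is pi rad, then the shift along the tool's x, y, z in parts of the range, where 1.0 means 0.5 m, then the finger opening in m, from 0 to 0.0854. A call has 1 to 8 rows; each row is the pose to reach, as a shift and turn from the pose commanded when the call began, along the tool's axes at that moment; what a row does not reach only later rows make up. A row lasts 1/8 s, in which the tool goes at most 62.5 mm and 10.7 degrees, less where a joint would pass 70% of its speed; a pose out of reach is approached as far as the arm can. A shift or turn number past 1, either way, is cut back to 1. A call with a gripper value outside its range is refused whole. The fingers move at their own pace and stop on an object; "grip_force" is the grip in N (left out, the last holds). Time passes only in rows, so rows that repeat a pose let the fingers close. It gives the time, the measured TCP pose, the force, the opening and the grip force at its end, in the units of the state.
- sensors.sense(): the state, without advancing time (a new reading comes with each control period).
- grab_frame(name): name is "side" or "top"; returns (picture, depth): 480x640x3 uint8, red, green, blue; 480x640 float32, mm along the optical axis (not along the pixel's ray), 0 where there is no reading.
- camera_params(name): a dict with "camera_matrix" (3x3 intrinsics, pixels), "k1" (the pictures are not rectified: a ray, as slopes to the right and down, at radius r is drawn at 1 + k1 r^2 times it, then the intrinsics apply), "world_from_camera" (4x4, takes a point from camera to world coordinates). Camera axes: x right, y down, z forward; pixel columns grow to the right and rows downward; lengths in mm; the calibration is good to about 2 mm. A picture is of the moment at which its call begins. camera_params takes no time and is no camera call.
- order.sign_off(): hands the job in; it is judged then, once.
The state is a dict: "clock": time; "qpos": joint angles; "qvel": joint speeds; "joint_efforts": joint torques, N m; "eef_pos": TCP position; "tcp_rot": TCP orientation; "contact_force": force on the tool from outside, world axes, zero at the start; "wrist_torque": the same for the moment, N m; "opening": opening from 0.0 (shut) to 1.0 (fully open); "grasp_force": force on a finger pad.
Only numpy, scipy, OpenCV 4.12 (cv2) and the standard library are available. Lean on these libraries where they do the work, as an engineer would, in place of code of your own. Each camera call takes 0.05 s, during which the arm holds its last target. There are 200 camera calls.

## Task

Turn the carousel's dial cover by its bar grip until its wedge opening lies wholly over the compartment marked by the tall post on the rim. Then lower the small brown bottle, which stands on the open bench right of the screen instrument, through the opening and stand it upright on that compartment's floor, without dropping it. Leave the cover lined up and do not disturb the other things on the bench.

Things in the scene. Friction and masses are not known exactly. Their poses are not given: they have to be found in the camera images.
- carousel: White round carousel fixed on the worktop at any yaw. Origin: on its axis, at worktop level. Flange 124 mm radius, 8 mm thick; drum 102 mm outer, 98 mm inner radius; hub 30 mm radius. Five radial walls, 5 mm thick, make five 72 degree wedge compartments, floor 8 mm above the worktop; their centres lie 65 mm from the axis, at 0, 72, 144, 216 and 288 degrees about z from the carousel's +x.
- index_post: Steel post on the flange, 114 mm from the carousel axis, straight out from the centre of the wanted compartment: the only tall one. 10 mm thick (14 at the head), top 58 mm above the worktop. Origin: its foot, 8 mm above the worktop. It is at any compartment but the one at the carousel's +x; three others have low studs (top 17 mm above the worktop). Its own yaw means nothing.
- dial_cover (a joint): Turn of the grey cover about the carousel axis, rad, counterclockwise from above positive, 0 with the opening at the carousel's +x. No stops; stays where left (friction 0.1 N m). Starts within 0.35 of 0. Flat plate, 104 mm radius, underside 33.5 and top 38 mm above the worktop (edge ribs 2 mm higher), with one wedge opening, 52 degrees wide, from 36 mm off the axis out through the rim.
- dial_grip (a point): Point to grip on the cover's black bar grip, on the carousel axis, 68 mm above the worktop. The bar is 60 mm long, 18 mm thick, and stands from 44 to 83 mm above the worktop, on a round black cap of 27 mm radius. Its long direction is this point's x axis, which points at the middle of the opening and turns with the cover.
- opening (a point): Middle of the cover's opening, 65 mm from the axis, at the height of the cover's top face; turns with the cover. Its x axis points outward.
- opening_mark (a point): Point on the middle line of the opening, 114 mm from the axis (10 mm beyond the cover's rim), 38 mm above the worktop; turns with the cover. It is right over the foot of the tall post when the opening is lined up.
- bottle: Small brown bottle with black screw cap, 44 mm wide, 78 mm high, about 110 g, straight body up to 60 mm. Origin: centre of its underside. Starts upright, right of the carousel. With the pads centred 55 mm above its underside, fingertips 19 mm lower clear the cover once it stands in the compartment; close the fingers along the drum's circumference to clear post and bar grip.
- beaker: Bystander: empty low glass beaker, 66 mm wide, 62 mm high, beside the fixed instrument with a screen (223 mm tall) that stands between the carousel and the bottle. Origin: centre of its underside.
- petri_dish: Bystander: closed round dish, 62 mm wide, 15 mm high, near the front edge. Origin: centre of its underside.
- pipette: Bystander: pipette lying flat, 279 mm long, near the front right edge, in front of the fixed bath (230 mm tall). Origin: centre of its underside.
- buffer_bottle: Bystander: white plastic bottle, 68 mm wide, 125 mm high, at the back. Origin: centre of its underside.

How it is judged:
By the outcome, as a careful person would: the job done as asked, in the order asked, and still so for the second after the job is handed in, with the robot touching nothing.
It also fails if it takes over 72 s, if anything falls off the work surface, if the arm or the gripper's body presses on something with over 40 N, if the wrist force passes 120 N, or if a joint passes its speed limit or range.

## Working session

There is one attempt and no reset: what is moved stays moved. The work goes in short steps, Python scripts to look and compute and a tool call to move; the robot and the scene stay as the last step left them, time stands still between calls to the robot, and variables do not carry over. Pictures are saved under pics/ and viewed, at most 10 in all, crops included, and the job is handed in when it is done.

Besides the shell and the picture viewer there is one more tool, called by a JSON object that holds its "name" and its "arguments". move_arm: Moves the arm, as the interface text tells. Its arguments: {"type":"object","properties":{"motion":{"type":"array","items":{"type":"array","items":{"type":"number"}}},"grip_force":{"type":"number"}},"required":["motion"]}

```bash
mkdir -p pics
cat > h.py <<'E'
import numpy as np, cv2
from rig import sensors, grab_frame, camera_params, order
def und(name,uv):
    p=camera_params(name);K=np.array(p["camera_matrix"]);k=p["k1"]
    d=(np.atleast_2d(np.array(uv,float))-K[:2,2])/[K[0,0],K[1,1]]
    s=d.copy()
    for _ in range(20): s=d/(1+k*(s**2).sum(1,keepdims=True))
    return s,np.array(p["world_from_camera"])
def plane(name,uv,z):
    s,T=und(name,uv); r=np.c_[s,np.ones(len(s))]@T[:3,:3].T
    return T[:3,3]+r*((z-T[2,3])/r[:,2])[:,None]
def cloud(name,depth):
    v,u=np.mgrid[:480,:640]; s,T=und(name,np.c_[u.ravel(),v.ravel()])
    z=depth.ravel().astype(float)
    P=np.c_[s*z[:,None],z]@T[:3,:3].T+T[:3,3]; P[z==0]=np.nan
    return P.reshape(480,640,3)
E
python3 - <<'E'
from h import *
for n in("side","top"):
    im,d=grab_frame(n);cv2.imwrite(f"pics/{n}0.png",im[...,::-1]);np.savez(f"{n}0.npz",im=im,d=d)
    p=camera_params(n);print(n,np.round(p["camera_matrix"],1).tolist(),p["k1"],np.round(p["world_from_camera"],3).tolist())
print(sensors.sense())
E
```

```text
side [[624.3, 0.0, 312.7], [0.0, 624.3, 238.3], [0.0, 0.0, 1.0]] -0.1754488231955592 [[0.851, -0.341, 0.399, -71.09], [-0.524, -0.524, 0.671, -1045.055], [-0.019, -0.78, -0.625, 1084.661], [0.0, 0.0, 0.0, 1.0]]
top [[441.2, 0.0, 316.0], [0.0, 441.2, 240.2], [0.0, 0.0, 1.0]] -0.03950054638413043 [[-0.0, -0.995, 0.097, 460.908], [-1.0, 0.002, 0.016, 39.507], [-0.016, -0.097, -0.995, 1196.934], [0.0, 0.0, 0.0, 1.0]]
{'clock': 0.1, 'qpos': array([ 1.29455471e+00,  3.53559492e-01,  1.63406655e+00,  1.26880064e-05,
        1.15518588e+00, -2.41663211e-03]), 'qvel': array([ 2.99718400e-04, -3.22158557e-03, -3.01632316e-03,  4.46673230e-04,
        9.69722888e-05,  4.22053626e-04]), 'joint_efforts': array([ 2.27694181e-03, -6.06357694e+01, -3.42823792e+01,  1.30387543e-04,
        3.98503922e-03, -8.67267261e-06]), 'eef_pos': array([168.9000744 , 601.30373083, 230.64596002]), 'tcp_rot': array([-3.14037342e+00, -1.45481034e-05,  2.86776253e+00]), 'contact_force': array([-0.27474817, -0.61017398, -0.74481801]), 'wrist_torque': array([ 0.00103675, -0.03401252, -0.0182437 ]), 'grasp_force': 0.0, 'opening': 0.9987319418300548}
```

View pics/top0.png

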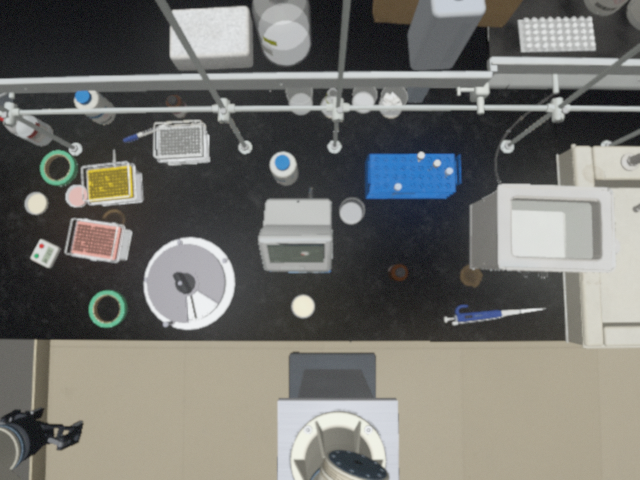

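View pics/side0.png

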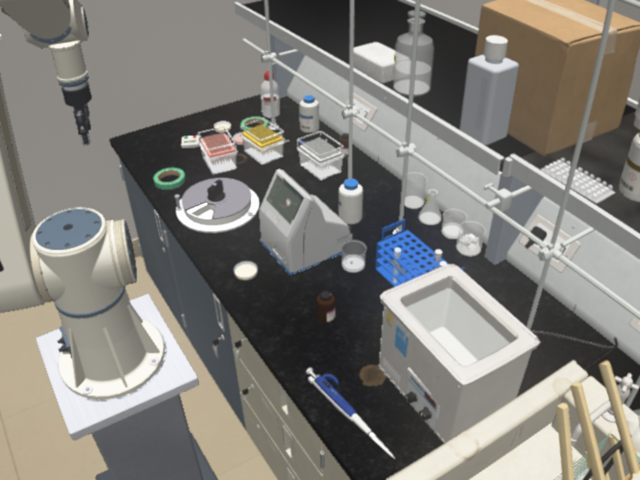

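The top view shows the carousel at about (189,283) with its opening towards (205,303), and the brown bottle at (398,272), which is (326,306) in the side view. I'll zoom in on the carousel in both views.

Run:
```python
from h import *
t=np.load("top0.npz")["im"][230:335,135:245];s=np.load("side0.npz")["im"][160:240,160:275]
a=cv2.resize(t,(440,420),interpolation=cv2.INTER_CUBIC);b=cv2.resize(s,(345,240),interpolation=cv2.INTER_CUBIC)
o=np.zeros((420,790,3),np.uint8);o[:,:440]=a;o[:240,445:]=b
cv2.imwrite("pics/z0.png",o[...,::-1])
z=np.load("top0.npz");P=cloud("top",z["d"])
x,y,h=P[...,0],P[...,1],P[...,2]
v,u=np.mgrid[:480,:640]
c=(abs(u-189)<55)&(abs(v-283)<55)
# plate ring
im=z["im"].astype(int)
for lo,hi in((4,14),(14,22),(28,36),(36,44),(48,75),(75,100)):
    m=c&(h>lo)&(h<hi); print(lo,hi,m.sum(),np.round([x[m].mean(),y[m].mean(),np.ptp(x[m]),np.ptp(y[m]),u[m].mean(),v[m].mean()],1) if m.any() else'')
m=c&(h>45);n,l,st,ce=cv2.connectedComponentsWithStats(m.astype(np.uint8))
for i in range(1,n): q=l==i;print('tall',st[i],ce[i],x[q].mean(),y[q].mean(),h[q].max())
m=(abs(u-398)<20)&(abs(v-272)<20)&(h>20);print('bottle',m.sum(),x[m].mean(),y[m].mean(),h[m].max(),np.ptp(x[m]),np.ptp(y[m]))
```

```text
4 14 2456 [451.4 381.3 293.5 301.1 196.5 286.8]
14 22 144 [459.5 370.  235.8 236.3 199.7 283.7]
28 36 453 [454.9 398.6 208.6 207.3 187.1 285.4]
36 44 3527 [470.2 406.3 207.4 206.7 183.8 279.6]
48 75 98 [431.4 408.5 136.4  71.2 180.  294.6]
75 100 163 [461.8 401.2  53.2  40.7 180.3 282.7]
tall [192 252   1   1   1] [192. 252.] 542.4071778548754 384.121316937002 46.123517122037356
tall [173 272  22  22 298] [183.18791946 282.40604027] 462.59285164869715 397.82828176057944 88.37608330366788
tall [157 290   1   1   1] [157. 290.] 442.62286676615423 474.08408238238457 47.05560736999132
tall [163 297   1   1   1] [163. 297.] 424.4028849024179 458.2502148850102 45.18762540665557
tall [177 303   1   1   1] [177. 303.] 408.97619297409085 420.53707236123614 45.59045606432369
tall [169 309   1   1   1] [169. 309.] 393.3933795818432 440.99073792213073 46.43107727593156
tall [163 321   6   6  29] [165.31034483 323.44827586] 357.1330668825132 445.4963522743996 61.91976339814164
bottle 272 487.58392388490626 -151.21713722079804 82.9629602234304 43.47327585749548 43.471641692176206
```

View pics/z0.png

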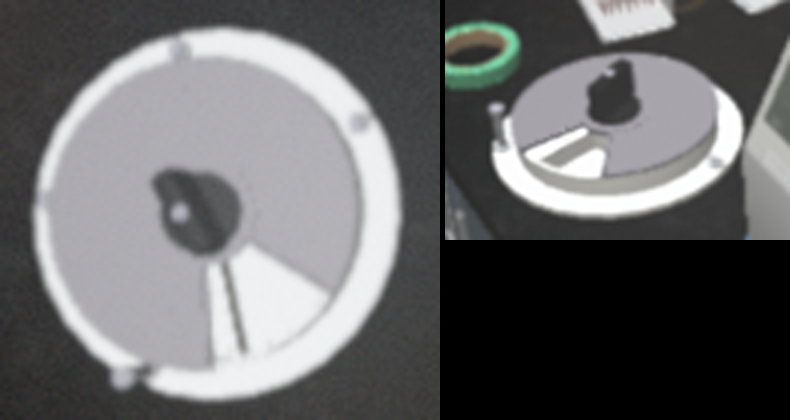

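The zoom shows the tall post lower left, at full-image (165,324), with low studs at about (180,242), (225,260) and (146,279). The opening is lower right, with a wall visible through it. The cover therefore needs to turn clockwise by roughly 50 degrees. Next I'll measure it precisely.

```bash
cat > meas.py <<'E'
from h import *
from scipy.optimize import least_squares
def circ(p):
    r=least_squares(lambda c:np.hypot(p[:,0]-c[0],p[:,1]-c[1])-c[2],[*p.mean(0),100],loss='soft_l1',f_scale=1);return r.x
def run(im,d,C=None):
    P=cloud("top",d);hsv=cv2.cvtColor(im,cv2.COLOR_RGB2HSV);V=im.min(2).astype(float)
    if C is None:
        # flange outer edge: radial scan on plane z=8 for white->dark
        m=np.zeros((480,640),np.uint8);m[(V>110)]=255;m[:, :135]=0;m[:,245:]=0;m[:230]=0;m[336:]=0
        m=cv2.morphologyEx(m,cv2.MORPH_OPEN,np.ones((3,3)))
        c=max(cv2.findContours(m,cv2.RETR_EXTERNAL,cv2.CHAIN_APPROX_NONE)[0],key=cv2.contourArea)[:,0]
        f=circ(plane("top",c,8)[:,:2]);print('flange',f.round(1))
        h=P[...,2];q=P[(h>35)&(h<42)&(np.hypot(P[...,0]-f[0],P[...,1]-f[1])<115)][:,:2]
        hull=cv2.convexHull(q.astype(np.float32))[:,0];k=circ(hull);print('cover',k.round(1))
        C=f[:2]
    # opening: sample brightness on plane z=38 in polar
    p=camera_params("top");T=np.array(p["world_from_camera"]);K=np.array(p["camera_matrix"])
    def proj(w):
        q=(w-T[:3,3])@T[:3,:3];s=q[:,:2]/q[:,2:];s=s*(1+p["k1"]*(s**2).sum(1,keepdims=True));return s*K[0,0]+K[:2,2]
    a=np.radians(np.arange(0,360,.5))
    for r in(60,75,90):
        uv=proj(np.c_[C[0]+r*np.cos(a),C[1]+r*np.sin(a),0*a+38]).astype(np.float32)
        b=cv2.remap(V.astype(np.float32),uv[:,:1],uv[:,1:],cv2.INTER_LINEAR)[:,0]
        w=b>(np.median(b)+235)/2 if False else b>np.median(b)+30
        s=np.degrees(a[w]);print('r',r,'med',np.median(b),'white',s.min() if len(s) else 0,s.max() if len(s) else 0,len(s)/2)
    return C
E
python3 - <<'E'
from meas import *
z=np.load("top0.npz");C=run(z["im"],z["d"])
for z_,uv in((58,(165.5,324)),(17,(180,242.5)),(17,(224.8,260.5)),(17,(146,279))):
    w=plane("top",[uv],z_)[0];e=w[:2]-C;print(w.round(1),np.hypot(*e),np.degrees(np.arctan2(e[1],e[0]))%360)
# black bar top
P=cloud("top",z["d"]);m=(P[...,2]>76)&(np.hypot(P[...,0]-C[0],P[...,1]-C[1])<60);q=P[m][:,:2]
print('bar',cv2.minAreaRect(q.astype(np.float32)),q.mean(0))
# bottle cap
m=(np.hypot(P[...,0]-487,P[...,1]+151)<40)&(P[...,2]>70);q=P[m][:,:2];print('cap',cv2.minEnclosingCircle(q.astype(np.float32)),q.mean(0))
E
```

```text
flange [462.1 402.6 125.1]
cover [461.8 402.  103.5]
r 60 med 174.01562 white 187.0 237.00000000000003 43.5
r 75 med 173.4707 white 186.5 237.49999999999997 45.5
r 90 med 173.23486 white 187.0 237.49999999999997 46.0
[355.7 445.   58. ] 114.55745988184326 158.23731662882366
[570.3 426.4  17. ] 110.79005321549059 12.426780720892653
[521.5 303.2  17. ] 115.79812057754185 300.84865421103586
[471.6 516.6  17. ] 114.37753275841727 85.25414645333858
bar ((461.34735107421875, 402.6583557128906), (57.49949645996094, 19.027000427246094), 31.85021209716797) [462.0409068  401.36011998]
cap ((487.8551025390625, -151.143310546875), 17.483373641967773) [ 488.03160112 -153.52572193]
```

```bash
cat > go.py <<'E'
import sys
from h import *
from scipy.spatial.transform import Rotation as R
s=sensors.sense();A=R.from_euler('xyz',s["tcp_rot"])
print(s["clock"],s["eef_pos"].round(1),np.degrees(s["tcp_rot"]).round(2),s["qpos"].round(2))
for a in sys.argv[1:]:
    x,y,z,w=map(float,a.split(','))
    B=R.from_euler('xyz',[np.pi,0,np.radians(w)])
    print(a,(A.inv()*B).as_rotvec().round(4),(A.inv().apply(np.array([x,y,z])-s["eef_pos"])/1000).round(4))
E
python3 go.py 462,402,180,212 462,402,50,212
```

```text
0.1 [168.9 601.3 230.6] [-179.93   -0.    164.31] [ 1.29  0.35  1.63  0.    1.16 -0.  ]
462,402,180,212 [-1.100e-03 -5.000e-04 -8.323e-01] [-0.3361 -0.1126  0.0508]
462,402,50,212 [-1.100e-03 -5.000e-04 -8.323e-01] [-0.3361 -0.1124  0.1808]
```

The rows are not in the units I measure in: shifts go in shares of 0.5 m and turns go in shares of pi rad. I convert before sending: -0.336 m is -0.672, -0.1126 m is -0.2252, -0.832 rad is -0.2648.

{"name": "move_arm", "arguments": {"motion": [[0, 0, -0.0318, -0.08, -0.028, 0.01, 0.085], [0, 0, -0.07, -0.18, -0.06, 0.02, 0.085], [0, 0, -0.1082, -0.28, -0.094, 0.04, 0.085], [0, 0, -0.1464, -0.38, -0.128, 0.06, 0.085], [0, 0, -0.1846, -0.48, -0.16, 0.08, 0.085], [0, 0, -0.2228, -0.58, -0.194, 0.1, 0.085], [0, 0, -0.2648, -0.672, -0.2252, 0.1, 0.085], [0, 0, -0.2648, -0.672, -0.2252, 0.1, 0.085]], "grip_force": 40}}

```text
clock: 1.1
eef_pos: [464.3, 400.4, 180.8]
tcp_rot: [-3.141, -0.0, -2.586]
contact_force: [-0.7, -0.8, 0.8]
opening: 0.997
grasp_force: 0.0
```

```bash
python3 go.py 462,402,51,212
```

```text
1.1 [464.3 400.4 180.8] [-1.7996e+02 -2.0000e-02 -1.4815e+02] [ 0.71  0.39  1.71 -0.    1.05 -1.42]
462,402,51,212 [-0.0007 -0.0004 -0.0026] [0.0011 0.0027 0.1298]
```

{"name": "move_arm", "arguments": {"motion": [[0, 0, 0, 0, 0, 0.06, 0.06], [0, 0, 0, 0, 0, 0.12, 0.06], [0, 0, 0, 0, 0, 0.16, 0.06], [0, 0, 0, 0, 0, 0.19, 0.06], [0, 0, 0, 0, 0, 0.22, 0.06], [0, 0, 0, 0, 0, 0.24, 0.06], [0, 0, 0, 0, 0, 0.258, 0.06], [0, 0, 0, 0, 0, 0.258, 0.06]]}}

```text
clock: 2.1
eef_pos: [461.8, 402.3, 51.7]
tcp_rot: [-3.141, -0.001, -2.584]
contact_force: [-0.1, 1.2, 0.4]
opening: 0.703
grasp_force: 0.0
```

Well centred. Close on the bar.

{"name": "move_arm", "arguments": {"motion": [[0, 0, 0, 0, 0, 0, 0.03], [0, 0, 0, 0, 0, 0, 0.02], [0, 0, 0, 0, 0, 0, 0.01], [0, 0, 0, 0, 0, 0, 0.01], [0, 0, 0, 0, 0, 0, 0.01], [0, 0, 0, 0, 0, 0, 0.01]], "grip_force": 40}}

```text
clock: 2.85
eef_pos: [462.3, 402.7, 52.9]
tcp_rot: [3.142, 0.001, -2.583]
contact_force: [-0.9, -1.6, 4.8]
opening: 0.205
grasp_force: 40.0
```

In the tool's units: 0.951 rad is 0.3027.

{"name": "move_arm", "arguments": {"motion": [[0, 0, 0.0223, 0, 0, 0, 0.01], [0, 0, 0.0637, 0, 0, 0, 0.01], [0, 0, 0.1082, 0, 0, 0, 0.01], [0, 0, 0.1528, 0, 0, 0, 0.01], [0, 0, 0.1974, 0, 0, 0, 0.01], [0, 0, 0.2419, 0, 0, 0, 0.01], [0, 0, 0.2801, 0, 0, 0, 0.01], [0, 0, 0.3027, 0, 0, 0, 0.01]]}}

```text
clock: 3.85
eef_pos: [462.5, 399.9, 52.8]
tcp_rot: [-3.138, 0.001, 2.747]
contact_force: [3.2, -15.4, 12.8]
opening: 0.21
grasp_force: 41.0
```

{"name": "move_arm", "arguments": {"motion": [[0, 0, 0, 0, 0, 0, 0.01], [0, 0, 0, 0, 0, 0, 0.01], [0, 0, 0, 0, 0, 0, 0.01]]}}

```text
clock: 4.22
eef_pos: [462.4, 399.9, 52.8]
tcp_rot: [-3.138, 0.001, 2.749]
contact_force: [3.0, -15.6, 11.8]
opening: 0.203
grasp_force: 41.0
```

In the tool's units: -0.27 m is -0.54, -0.21 m is -0.42.

{"name": "move_arm", "arguments": {"motion": [[0, 0, 0, 0, 0, 0, 0.03], [0, 0, 0, 0, 0, 0, 0.06], [0, 0, 0, 0, 0, 0, 0.06], [0, 0, 0, 0, 0, -0.08, 0.06], [0, 0, 0, 0, 0, -0.18, 0.06], [0, 0, 0, 0, 0, -0.3, 0.07], [0, 0, 0, 0, 0, -0.42, 0.08], [0, 0, 0, 0, 0, -0.54, 0.085]]}}

```text
clock: 5.22
eef_pos: [461.7, 402.5, 324.3]
tcp_rot: [3.141, 0.0, 2.749]
contact_force: [0.5, 0.2, 0.4]
opening: 0.997
grasp_force: 0.0
```

```bash
python3 go.py 488,-151,330,157.5
```

```text
5.225 [461.7 402.5 324.3] [179.98   0.   157.51] [ 0.71  0.26  1.55  0.    1.33 -0.46]
488,-151,330,157.5 [0.0003 0.     0.0002] [-0.236  -0.5014 -0.0058]
```

In the tool's units: -0.393 m is -0.786, -0.34 m is -0.68.

{"name": "move_arm", "arguments": {"motion": [[0, 0, 0, -0.024, -0.05, 0, 0.085], [0, 0, 0, -0.07, -0.15, 0, 0.085], [0, 0, 0, -0.12, -0.254, 0, 0.085], [0, 0, 0, -0.17, -0.36, 0, 0.085], [0, 0, 0, -0.22, -0.468, 0, 0.085], [0, 0, 0, -0.27, -0.574, 0, 0.085], [0, 0, 0, -0.32, -0.68, 0, 0.085], [0, 0, 0, -0.37, -0.786, 0, 0.085]]}}

```text
clock: 6.22
eef_pos: [481.6, -33.4, 321.3]
tcp_rot: [-3.141, -0.001, 2.749]
contact_force: [1.2, -0.6, -0.2]
opening: 0.994
grasp_force: 0.0
```

In the tool's units: 0.18 m is 0.36, 0.15 m is 0.3.

{"name": "move_arm", "arguments": {"motion": [[0, 0, 0, -0.04, -0.09, 0, 0.085], [0, 0, 0, -0.076, -0.16, 0, 0.085], [0, 0, 0, -0.102, -0.2168, 0, 0.085], [0, 0, 0, -0.102, -0.2168, 0, 0.085], [0, 0, 0, -0.102, -0.2168, 0.1, 0.085], [0, 0, 0, -0.102, -0.2168, 0.2, 0.085], [0, 0, 0, -0.102, -0.2168, 0.3, 0.085], [0, 0, 0, -0.102, -0.2168, 0.36, 0.085]]}}

```text
clock: 7.22
eef_pos: [486.2, -149.5, 139.4]
tcp_rot: [3.142, -0.004, 2.749]
contact_force: [1.1, 0.1, 0.6]
opening: 0.994
grasp_force: 0.0
```

```bash
python3 go.py 488,-151,36,157.5
python3 - <<'E'
from meas import *
im,d=grab_frame("top");cv2.imwrite("pics/t1.png",cv2.resize(im[230:335,135:245],(440,420),interpolation=cv2.INTER_CUBIC)[...,::-1])
C=run(im,d)
w=plane("top",[(165.5,324)],58)[0]
P=cloud("top",d);m=(P[...,2]>76)&(np.hypot(P[...,0]-C[0],P[...,1]-C[1])<60);q=P[m][:,:2]
print('bar',cv2.minAreaRect(q.astype(np.float32)))
im,d=grab_frame("side");cv2.imwrite("pics/s1.png",im[100:400,150:550,::-1])
P=cloud("side",d)
b=(im[...,0]>im[...,2]+12)&(np.hypot(P[...,0]-488,P[...,1]+151)<45)&(P[...,2]>8);q=P[b];print('bottle side',b.sum(),q.mean(0),q.min(0),q.max(0))
E
```

```text
7.225 [ 486.2 -149.5  139.4] [180.    -0.21 157.53] [-0.3   0.29  1.96  0.    0.89 -1.48]
488,-151,36,157.5 [ 0.     -0.0037  0.0005] [-0.0026 -0.0006  0.1034]
flange [462.  402.7 125. ]
cover [462.  402.  103.4]
r 60 med 171.56055 white 132.0 183.0 51.5
r 75 med 171.73438 white 132.5 182.5 50.5
r 90 med 171.63867 white 147.0 182.5 35.0
bar ((462.46063232421875, 401.79168701171875), (19.83736801147461, 57.24581527709961), 66.56472778320312)
bottle side 921 [ 475.24928782 -169.29619987  274.30213606] [ 444.14621483 -195.03174354    8.084174  ] [ 525.96960181 -106.12465062  548.02118332]
```

View pics/t1.png

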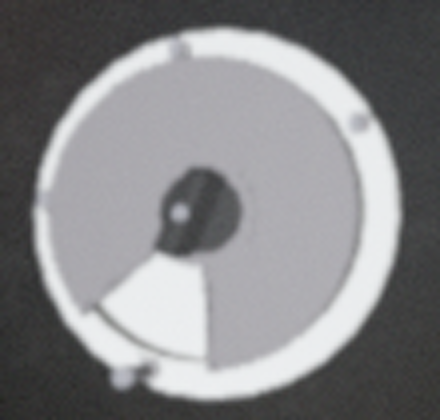

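View pics/s1.png

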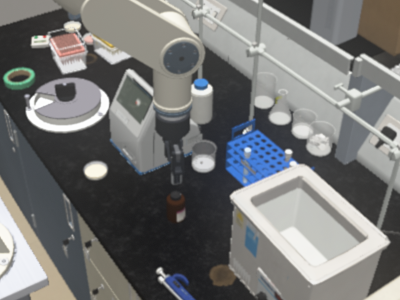

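The top crop shows the opening in line with the post, with no wall visible in it; it measures 157.4 degrees against about 157.2–158.2. The side view shows the gripper directly above the bottle at (176,205).

In the tool's units: 0.103 m is 0.206, 0.1 m is 0.2.

{"name": "move_arm", "arguments": {"motion": [[0, 0, 0, 0, 0, 0.04, 0.085], [0, 0, 0, 0, 0, 0.09, 0.085], [0, 0, 0, 0, 0, 0.14, 0.085], [0, 0, 0, 0, 0, 0.18, 0.085], [0, 0, 0, 0, 0, 0.2, 0.085], [0, 0, 0, 0, 0, 0.206, 0.085], [0, 0, 0, 0, 0, 0.206, 0.085]]}}

```text
clock: 8.2
eef_pos: [488.6, -151.1, 39.9]
tcp_rot: [3.141, 0.001, 2.749]
contact_force: [0.5, 0.9, 0.1]
opening: 0.995
grasp_force: 0.0
```

```bash
python3 go.py 488,-151,36,157.5
```

```text
8.2 [ 488.6 -151.1   39.9] [1.7999e+02 5.0000e-02 1.5750e+02] [-0.3   0.45  2.02  0.    0.67 -1.48]
488,-151,36,157.5 [ 0.0001  0.0009 -0.    ] [ 0.0006 -0.0001  0.0039]
```

In the tool's units: 0.003 m is 0.006.

{"name": "move_arm", "arguments": {"motion": [[0, 0, 0, 0, 0, 0.006, 0.07], [0, 0, 0, 0, 0, 0.006, 0.055], [0, 0, 0, 0, 0, 0.006, 0.045], [0, 0, 0, 0, 0, 0.006, 0.035], [0, 0, 0, 0, 0, 0.006, 0.035], [0, 0, 0, 0, 0, 0.006, 0.035], [0, 0, 0, 0, 0, 0.006, 0.035], [0, 0, 0, 0, 0, 0.006, 0.035]], "grip_force": 30}}

```text
clock: 9.2
eef_pos: [488.3, -151.2, 36.7]
tcp_rot: [-3.142, 0.0, 2.749]
contact_force: [-1.5, -0.5, 5.5]
opening: 0.494
grasp_force: 30.2
```

```bash
python3 go.py 488,-151,330,157.5 402,427.3,330,157.5
```

```text
9.2 [ 488.3 -151.2   36.7] [-1.800e+02  2.000e-02  1.575e+02] [-0.3   0.46  2.02 -0.    0.67 -1.48]
488,-151,330,157.5 [-0.      0.0004 -0.0001] [ 2.000e-04  1.000e-04 -2.933e-01]
402,427.3,330,157.5 [-0.      0.0004 -0.0001] [ 0.301   0.5014 -0.2935]
```

In the tool's units: -0.293 m is -0.586, -0.28 m is -0.56.

{"name": "move_arm", "arguments": {"motion": [[0, 0, 0, 0, 0, -0.03, 0.035], [0, 0, 0, 0, 0, -0.1, 0.035], [0, 0, 0, 0, 0, -0.19, 0.035], [0, 0, 0, 0, 0, -0.29, 0.035], [0, 0, 0, 0, 0, -0.39, 0.035], [0, 0, 0, 0, 0, -0.49, 0.035], [0, 0, 0, 0, 0, -0.56, 0.035], [0, 0, 0, 0, 0, -0.586, 0.035]]}}

```text
clock: 10.2
eef_pos: [488.6, -151.2, 332.0]
tcp_rot: [3.141, 0.004, 2.749]
contact_force: [0.9, -0.8, -1.4]
opening: 0.497
grasp_force: 31.0
```

In the tool's units: 0.29 m is 0.58, 0.25 m is 0.5.

{"name": "move_arm", "arguments": {"motion": [[0, 0, 0, 0.024, 0.04, 0, 0.035], [0, 0, 0, 0.06, 0.1, 0, 0.035], [0, 0, 0, 0.108, 0.18, 0, 0.035], [0, 0, 0, 0.156, 0.26, 0, 0.035], [0, 0, 0, 0.204, 0.34, 0, 0.035], [0, 0, 0, 0.252, 0.42, 0, 0.035], [0, 0, 0, 0.3, 0.5, 0, 0.035], [0, 0, 0, 0.348, 0.58, 0, 0.035]]}}

```text
clock: 11.2
eef_pos: [437.3, 184.6, 328.3]
tcp_rot: [-3.14, -0.001, 2.749]
contact_force: [0.8, 0.3, -0.3]
opening: 0.492
grasp_force: 30.9
```

In the tool's units: 0.2114 m is 0.4228, 0.193 m is 0.386.

{"name": "move_arm", "arguments": {"motion": [[0, 0, 0, 0.048, 0.08, 0, 0.035], [0, 0, 0, 0.096, 0.16, 0, 0.035], [0, 0, 0, 0.144, 0.24, 0, 0.035], [0, 0, 0, 0.192, 0.32, 0, 0.035], [0, 0, 0, 0.232, 0.386, 0, 0.035], [0, 0, 0, 0.254, 0.4228, 0, 0.035], [0, 0, 0, 0.254, 0.4228, 0, 0.035], [0, 0, 0, 0.254, 0.4228, 0, 0.035]]}}

```text
clock: 12.2
eef_pos: [402.1, 426.2, 328.9]
tcp_rot: [-3.14, 0.0, 2.748]
contact_force: [-1.0, -0.7, -0.4]
opening: 0.493
grasp_force: 30.9
```

```bash
python3 go.py 402,427.3,110,157.5
```

```text
12.2 [402.1 426.2 328.9] [-179.93    0.    157.47] [ 0.81  0.22  1.6  -0.    1.33 -0.37]
402,427.3,110,157.5 [-0.0012  0.0001 -0.0005] [0.0005 0.0013 0.2189]
```

In the tool's units: 0.227 m is 0.454, 0.215 m is 0.43.

{"name": "move_arm", "arguments": {"motion": [[0, 0, 0, 0, 0.002, 0.04, 0.035], [0, 0, 0, 0, 0.002, 0.12, 0.035], [0, 0, 0, 0, 0.002, 0.21, 0.035], [0, 0, 0, 0, 0.002, 0.3, 0.035], [0, 0, 0, 0, 0.002, 0.38, 0.035], [0, 0, 0, 0, 0.002, 0.43, 0.035], [0, 0, 0, 0, 0.002, 0.454, 0.035], [0, 0, 0, 0, 0.002, 0.454, 0.035]]}}

```text
clock: 13.2
eef_pos: [402.6, 427.5, 102.2]
tcp_rot: [-3.141, -0.0, 2.748]
contact_force: [0.6, 0.4, 0.0]
opening: 0.495
grasp_force: 30.9
```

```bash
python3 go.py 402,427.3,46,157.5
python3 - <<'E'
from h import *
im,d=grab_frame("side");cv2.imwrite("pics/s2.png",cv2.resize(im[120:240,150:290],(700,600),interpolation=cv2.INTER_CUBIC)[...,::-1])
E
```

```text
13.2 [402.6 427.5 102.2] [-1.7996e+02 -1.0000e-02  1.5745e+02] [ 0.81  0.45  1.82 -0.    0.88 -0.36]
402,427.3,46,157.5 [-0.0008 -0.0002 -0.0009] [ 0.0004 -0.0004  0.0562]
```

View pics/s2.png

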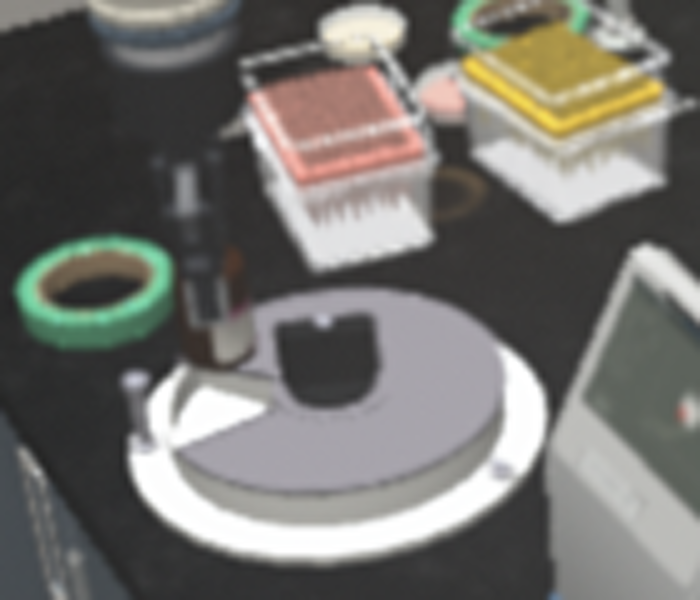

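The bottle is held upright above the opening, with its underside near (217,362). I'll lower it slowly.

In the tool's units: 0.0545 m is 0.109, 0.05 m is 0.1.

{"name": "move_arm", "arguments": {"motion": [[0, 0, 0, 0, 0, 0.02, 0.035], [0, 0, 0, 0, 0, 0.044, 0.035], [0, 0, 0, 0, 0, 0.068, 0.035], [0, 0, 0, 0, 0, 0.088, 0.035], [0, 0, 0, 0, 0, 0.1, 0.035], [0, 0, 0, 0, 0, 0.106, 0.035], [0, 0, 0, 0, 0, 0.109, 0.035], [0, 0, 0, 0, 0, 0.109, 0.035]]}}

```text
clock: 14.25
eef_pos: [402.5, 428.4, 47.9]
tcp_rot: [3.141, 0.0, 2.749]
contact_force: [-0.9, 0.8, -1.0]
opening: 0.495
grasp_force: 30.9
```

{"name": "move_arm", "arguments": {"motion": [[0, 0, 0, 0, 0, 0.002, 0.035], [0, 0, 0, 0, 0, 0.004, 0.035], [0, 0, 0, 0, 0, 0.005, 0.035], [0, 0, 0, 0, 0, 0.005, 0.035]]}}

```text
clock: 14.75
eef_pos: [402.3, 428.3, 45.2]
tcp_rot: [-3.142, -0.0, 2.749]
contact_force: [-0.2, -0.2, -1.0]
opening: 0.498
grasp_force: 30.9
```

In the tool's units: 0.001 m is 0.002, 0.0005 m is 0.001.

{"name": "move_arm", "arguments": {"motion": [[0, 0, 0, 0, 0, 0.001, 0.035], [0, 0, 0, 0, 0, 0.002, 0.035], [0, 0, 0, 0, 0, 0.002, 0.035]]}}

```text
clock: 15.12
eef_pos: [402.4, 428.3, 44.7]
tcp_rot: [3.141, 0.0, 2.749]
contact_force: [-1.1, -1.2, 4.7]
opening: 0.495
grasp_force: 31.5
```

The force shows the bottle touching the floor. I'll release and rise.

{"name": "move_arm", "arguments": {"motion": [[0, 0, 0, 0, 0, 0, 0.044], [0, 0, 0, 0, 0, 0, 0.05], [0, 0, 0, 0, 0, 0, 0.06], [0, 0, 0, 0, 0, 0, 0.068], [0, 0, 0, 0, 0, 0, 0.07], [0, 0, 0, 0, 0, 0, 0.07]]}}

```text
clock: 15.88
eef_pos: [402.4, 428.3, 44.3]
tcp_rot: [-3.142, 0.0, 2.749]
contact_force: [-0.8, -0.5, 0.7]
opening: 0.817
grasp_force: 0.0
```

In the tool's units: -0.28 m is -0.56, -0.25 m is -0.5.

{"name": "move_arm", "arguments": {"motion": [[0, 0, 0, 0, 0, -0.01, 0.07], [0, 0, 0, 0, 0, -0.04, 0.07], [0, 0, 0, 0, 0, -0.1, 0.07], [0, 0, 0, 0, 0, -0.2, 0.07], [0, 0, 0, 0, 0, -0.3, 0.07], [0, 0, 0, 0, 0, -0.4, 0.07], [0, 0, 0, 0, 0, -0.5, 0.07], [0, 0, 0, 0, 0, -0.56, 0.07]]}}

```text
clock: 16.88
eef_pos: [402.7, 428.6, 328.6]
tcp_rot: [3.137, 0.002, 2.749]
contact_force: [-0.3, 0.6, -0.7]
opening: 0.819
grasp_force: 0.0
```

In the tool's units: 0.2 m is 0.4, 0.18 m is 0.36.

{"name": "move_arm", "arguments": {"motion": [[0, 0, 0, -0.04, 0.04, 0, 0.07], [0, 0, 0, -0.04, 0.12, 0, 0.07], [0, 0, 0, -0.04, 0.2, 0, 0.07], [0, 0, 0, -0.04, 0.28, 0, 0.07], [0, 0, 0, -0.04, 0.36, 0, 0.07], [0, 0, 0, -0.04, 0.4, 0, 0.07], [0, 0, 0, -0.04, 0.4, 0, 0.07]]}}

```text
clock: 17.75
eef_pos: [497.3, 606.1, 324.5]
tcp_rot: [-3.142, -0.0, 2.749]
contact_force: [0.0, -0.5, -0.7]
opening: 0.819
grasp_force: 0.0
```

Run:
```python
from meas import *
im,d=grab_frame("top");a=cv2.resize(im[230:335,135:245],(440,420),interpolation=cv2.INTER_CUBIC)
C=run(im,d,np.array([462,402.6]));P=cloud("top",d)
m=(np.hypot(P[...,0]-402,P[...,1]-428)<26)&(P[...,2]>78)&(P[...,2]<95);print('cap',cv2.minEnclosingCircle(P[m][:,:2].astype(np.float32)),np.median(P[m][:,2]))
m=(P[...,2]>76)&(P[...,2]<95)&(np.hypot(P[...,0]-C[0],P[...,1]-C[1])<31);print('bar',cv2.minAreaRect(P[m][:,:2].astype(np.float32)))
im,d=grab_frame("side");o=np.zeros((420,790,3),np.uint8);o[:,:440]=a;o[:240,445:]=cv2.resize(im[160:240,160:275],(345,240),interpolation=cv2.INTER_CUBIC)
cv2.imwrite("pics/f.png",o[...,::-1])
```

```text
r 60 med 169.27148 white 0 0 0.0
r 75 med 169.6582 white 173.5 182.5 9.5
r 90 med 170.0 white 158.0 182.5 25.0
cap ((407.463623046875, 431.0302734375), 18.36186981201172) 86.21635995442944
bar ((462.29742431640625, 401.23577880859375), (18.14444351196289, 56.846073150634766), 66.38790893554688)
```

View pics/f.png

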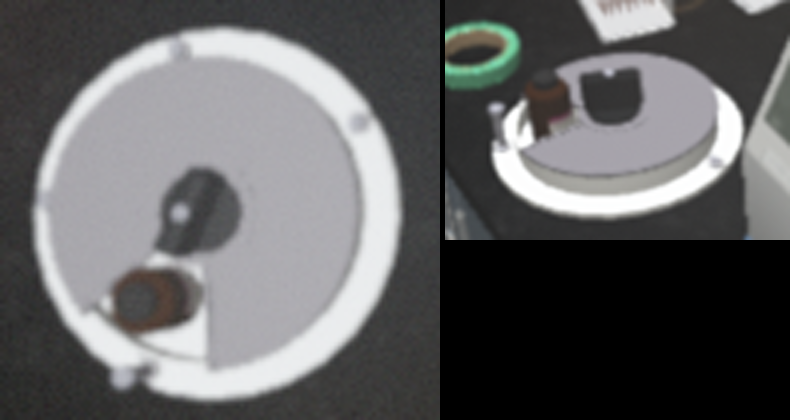

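The bottle stands upright in the opening: its cap is at z≈86 mm, which is the 8 mm floor plus 78 mm. The cover is still lined up, with its edge at 182.5° as before, and the gripper is clear.

```bash
python3 -c "
from rig import order
print(order.sign_off())"
```

```text
the job is handed in; nothing more can be done
None
```

I turned the cover so its opening lies over the tall-post compartment and stood the bottle upright on that compartment's floor, then handed the job in at about 18 s; I did not re-measure the other bench items at the end.

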